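# Set the bleed valve of the pellet-die vacuum station

## Robot

A 6-joint arm with a two-finger parallel gripper is mounted at the origin on a cart in front of the work surface, level with it; the furniture and walls round the work are solid. World frame = base frame: x ahead of the robot, y to its left, z up, the work surface at z = 0. Lengths are in m, angles in rad, forces in N, time in s.
With the tool pointing down it reaches from about 0.25 to 0.725 m from the base axis. Payload 4 kg.
Tool frame: the origin (TCP) lies midway between the tips of the shut fingers; the grasp point (between the pads) lies bot.pinch_z behind it (bot.pinch_z is the distance from the TCP to the grasp point, in m); z points along the fingers, y is the line along which they close (so a half turn about z gives the same grasp; the last joint's range is limited). The gripper opens to 85 mm and grips with 20 to 120 N. Pads are 22 mm wide; open, the fingers measure 114 mm over their backs; the gripper's body (76 mm by 85 mm) begins 54 mm behind the grasp point. The pads swing forward as they close: fully open they stand 13 mm farther back than shut.
Start: joints at [1.124, 0.241, 0.005, 1.335, 0, 1.571], TCP at [0.216, 0.451, 0.201] pointing down, gripper open.
Joint ranges: [-2.72, 2.72], [-1.05, 1.87], [-1.09, 1.28], [-1.99, 2.15], [-1.42, 1.44], [-3.14, 3.14]. Speed limits (rad/s): [2.79, 2.79, 3.14, 3.14, 3.14, 3.14].

## Interface

Orientations are given as a unit quaternion [x, y, z, w].
In Python, from workcell import bot gives the robot as it stands.
- The arm moves only by the shell command python3 jog.py 'ROWS'. ROWS is 1 to 10 rows, parted by a bar, with the numbers parted by commas; each row has 7 numbers: a rotation vector rx, ry, rz in normalised numbers (1 is pi rad), then dx, dy, dz in a scale on which 1.0 is 0.75 m, then the finger opening in m; each row is the pose to reach, as a shift and turn from the pose commanded when the command began, along the tool's axes at that moment; what a row does not reach only later rows make up. A row lasts 1/8 s, in which the tool goes at most 0.0625 m and 0.188 rad, less where a joint would pass 70% of its speed; a pose out of reach is approached as far as the arm can. The fingers move at their own pace and stop on an object; the grip force is fixed at half the most. Time passes only in rows, so rows that do not move let the fingers close. It prints the time, the measured TCP pose, the force, the opening and the grip force at its end. Shift and turn numbers lie between -1 and 1, and a call with a number outside is refused. Input that does not fit is refused with a message, and nothing moves.
- bot.get_obs(): the state, without advancing time (a new reading comes with each control period).
- bot.camera(name): name is "side" or "top" or "wrist"; returns the picture (400x640x3 uint8, red, green, blue); there is no depth.
- bot.calibration(name): a dict with "mtx" (3x3 intrinsics, pixels), "R" (3x3) and "t" (3): a world point X has camera coordinates R X + t. Camera axes: x right, y down, z forward; pixel columns grow to the right and rows downward; lengths in m; the calibration is good to about 2 mm. A picture is of the moment at which its call begins: read the wrist's pose just before it. calibration takes no time and is no camera call; for the wrist camera it gives the pose at the moment of the call.
- bot.job_done(): hands the job in; it is judged then, once.
The state is a dict: "clock": time; "joint_pos": joint angles; "joint_vel": joint speeds; "tau": joint torques, N m; "eef_pos": TCP position; "tool_rot": TCP orientation; "ft_force": force on the tool from outside, world axes, zero at the start; "ft_torque": the same for the moment, N m; "grip_width": finger opening in m; "grasp_force": force on a finger pad.
Only numpy, scipy, OpenCV 4.12 (cv2) and the standard library are available. Lean on these libraries where they do the work, as an engineer would, in place of code of your own. Each camera call takes 0.05 s, during which the arm holds its last target. There are 200 camera calls.

## Task

Set the bleed valve of the vacuum station that the pellet die stands in: get the blade of the spatula under the front lip of the clear hood, pry the hood up and swing it right back with the spatula, then lay the spatula down on the bench. Turn the knurled valve screw clockwise until it seats, then back it off a quarter turn. Finish while still gripping the screw there, so that it cannot creep during the pump-down, and leave the red-capped jar, the mortar and the petri dish where they stand.

Things in the scene. Friction and masses are not known exactly. Their poses are not given: they have to be found in the camera images.
- station: vacuum station for the pellet die, fixed to the bench: grey box 120 mm deep (its x), 220 mm wide (its y), its aluminium deck 45 mm above the bench. Origin: centre of the underside; its front faces -x. The steel die stands on the left of the deck (y +58 mm) and rises 82 mm above it; the hood with the valve is on the right (y -58 mm)
- hood (a joint): clear hood over the valve screw, 76 mm long, 68 mm wide, 38 mm high, 3 mm walls, hinged at its far lower edge; rad, 0 = shut, grows as its front rises, 1.95 = stop, leaning back. A stiff hinge (about 0.1 N m) holds it at any angle
- hood_slot (a point): point on the hood (moves with it), 4.5 mm above the deck in the middle of the prying slot in the lower edge of its front wall. The slot is 28 mm wide and 9 mm high; the wall is 3 mm thick and a grey lip above the slot stands out 8 mm to the front; the screw is 20 mm behind the inside of the wall. In front of the lip are 12 mm of bare deck
- hood_hinge (a point): middle of the hinge line of the hood, at deck height, fixed to the station; the line runs along the station's y, 76 mm behind the hood's front
- valve_screw (a joint): knurled steel valve screw; rad, 0 = seated (hard stop), grows counter-clockwise seen from above (opening); it begins 0.8 to 2.2 open and stays where it is left (friction 0.05 N m); it does not rise or sink. A quarter turn is 1.57
- valve_grip (a point): point on the axis of the valve screw at the height to grip. The screw is round, 25 mm across and 20 mm high, upright, from 12 to 32 mm above the deck; this point is 23 mm above the deck. Nothing else stands within 30 mm of it when the hood is back
- spatula: spatula with a wooden handle and a thin steel blade, 182 mm long, 60 g, loose on the bench to the right of the station, blade away from the robot. Origin: middle of the handle's underside; x points along it to the blade, z up. Handle 95 mm long (x -48 to +48 mm), 14 mm wide, 13 mm high, then a 12 mm ferrule; blade to x = +135 mm, 11 mm wide, 2 mm thick, its mid-plane 6.5 mm above the underside
- spatula_tip (a point): end of the spatula's blade, in its mid-plane
- powder_jar: white powder jar with a red screw cap, 55 mm across, 71 mm high; a bystander
- mortar: small agate mortar, 80 mm across, 25 mm high; a bystander
- petri_dish: shallow glass petri dish, 61 mm across, 15 mm high; a bystander

How it is judged:
By the outcome, as a careful person would: the job done as asked, in the order asked, and still so for the second after the job is handed in, while the arm keeps its last pose, push and grip.
It also fails if it takes over 72 s, if anything falls off the work surface, if the arm or the gripper's body presses on something with over 40 N, if the wrist force passes 120 N, or if a joint passes its speed limit or range.

## Working session

There is one attempt and no reset: what is moved stays moved. The work goes in short steps, Python scripts to look and compute and a shell command to move; the robot and the scene stay as the last step left them, time stands still between calls to the robot, and variables do not carry over. Pictures are saved under pics/ and viewed, at most 10 in all, crops included, and the job is handed in when it is done.

```bash
ls; mkdir -p pics
python3 - <<'E'
from workcell import bot
import cv2
print(bot.pinch_z, bot.get_obs())
for n in ("side","top"):
    c=bot.calibration(n); print(n,c)
    cv2.imwrite(f"pics/{n}0.png",cv2.cvtColor(bot.camera(n),cv2.COLOR_RGB2BGR))
E
```

```text
jog.py
pics
workcell.py
0.0187 {'clock': 0.0, 'joint_pos': array([1.12401955e+00, 2.41421407e-01, 3.70880710e-03, 1.33520591e+00,
       1.85113761e-05, 1.57081297e+00]), 'joint_vel': array([ 9.32784525e-04,  9.19973858e-04,  1.35303451e-05,  9.99082625e-04,
       -9.92676329e-04, -1.06362864e-05]), 'tau': array([-3.47027026e-04, -3.72317398e+01,  2.52408224e+01,  1.71207252e-02,
       -8.06801495e-05,  3.13012720e-06]), 'eef_pos': array([0.21571943, 0.45028729, 0.20000294]), 'tool_rot': array([ 2.21543082e-01,  9.75150007e-01, -1.03267686e-03, -2.44085955e-04]), 'ft_force': array([-0.09409483,  0.21005918, -0.33383903]), 'ft_torque': array([-0.04956013, -0.03757155,  0.00440766]), 'grasp_force': 0.0, 'grip_width': 0.08535801107255474}
side {'mtx': array([[405.68981964,   0.        , 318.21341105],
       [  0.        , 405.68981964, 197.55626785],
       [  0.        ,   0.        ,   1.        ]]), 'R': array([[ 0.9980116 ,  0.0597338 ,  0.02011748],
       [ 0.05215359, -0.60336405, -0.79575865],
       [-0.03539553,  0.79522556, -0.60527966]]), 't': array([-0.54685477,  0.01242464,  1.32765673])}
top {'mtx': array([[496.45535189,   0.        , 332.81916567],
       [  0.        , 496.45535189, 194.82444855],
       [  0.        ,   0.        ,   1.        ]]), 'R': array([[ 0.01684728, -0.99984574, -0.00496719],
       [-0.97655711, -0.01538821, -0.21470776],
       [ 0.2145982 ,  0.00846798, -0.97666571]]), 't': array([0.00183914, 0.56679917, 1.2972952 ])}
```

View pics/top0.png

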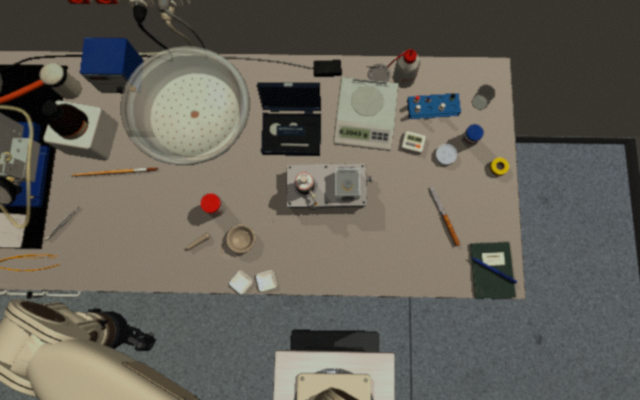

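View pics/side0.png

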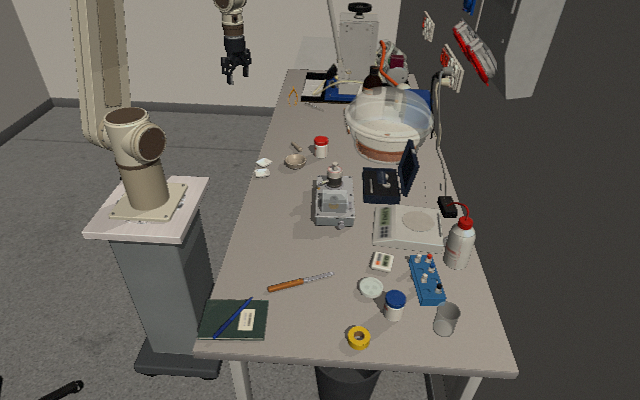

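The top view shows the station at about (327,186), with the die at (304,182) and the hood at (347,184). The spatula handle is at (452,230), its blade tip near (431,190), the petri dish at (446,155), the jar at (210,204) and the mortar at (240,239). The side view agrees.

```bash
cat > h.py <<'E'
from workcell import bot
import numpy as np, cv2
from scipy.spatial.transform import Rotation as Rn
def ray(c,px,z):
    d=c["R"].T@np.linalg.solve(c["mtx"],[px[0],px[1],1.]); o=-c["R"].T@c["t"]
    return o+d*(z-o[2])/d[2]
def proj(c,X):
    p=c["mtx"]@(c["R"]@np.asarray(X,float)+c["t"]); return p[:2]/p[2]
def tri(c1,p1,c2,p2):
    A=[];b=[]
    for c,p in((c1,p1),(c2,p2)):
        d=c["R"].T@np.linalg.solve(c["mtx"],[p[0],p[1],1.]);d/=np.linalg.norm(d);o=-c["R"].T@c["t"]
        M=np.eye(3)-np.outer(d,d);A.append(M);b.append(M@o)
    return np.linalg.lstsq(np.vstack(A),np.hstack(b),rcond=None)[0]
def snap(n,f=None):
    c=bot.calibration(n); im=cv2.cvtColor(bot.camera(n),cv2.COLOR_RGB2BGR)
    if f: cv2.imwrite("pics/"+f,im)
    return c,im
def pose():
    o=bot.get_obs(); return o["eef_pos"],Rn.from_quat(o["tool_rot"])
E
python3 - <<'E'
from h import *
c=bot.calibration("top"); im=cv2.imread("pics/top0.png")
for p in [(287,166),(366,166),(367,207),(288,208)]: print(p,ray(c,p,.045).round(4))
hsv=cv2.cvtColor(im,cv2.COLOR_BGR2HSV)
m=cv2.inRange(hsv,(5,120,90),(20,255,255)); m[:, :400]=0; m[:180]=0
n,l,s,ce=cv2.connectedComponentsWithStats(m); print(s,ce)
i=1+s[1:,4].argmax(); pts=np.argwhere(l==i)[:,::-1]
W=np.array([ray(c,p,.010) for p in pts]); mu=W.mean(0); u=np.linalg.svd(W-mu)[2][0]; print(mu,u,((W-mu)@u).min(),((W-mu)@u).max())
print("tip",ray(c,(431,189),.0065)," jar",ray(c,(210,204),.071),"mortar",ray(c,(240,239),.025),"petri",ray(c,(446,155),.01))
w=bot.calibration("wrist"); p,R=pose(); print("wristcam in tool",R.inv().apply(-w["R"].T@w["t"]-p), (w["R"]@R.as_matrix()).round(3), w["mtx"])
E
```

```text
(287, 166) [0.6512 0.1413 0.045 ]
(366, 166) [ 0.6546 -0.0805  0.045 ]
(367, 207) [ 0.5375 -0.0835  0.045 ]
(288, 208) [0.5312 0.1341 0.045 ]
[[     0      0    640    400 255865]
 [   443    215     17     31    135]] [[319.43040275 199.48407559]
 [451.40740741 229.68148148]]
[ 0.48353601 -0.32176039  0.01      ] [-0.92137861 -0.38866625 -0.        ] -0.046604672655738574 0.04489161274281219
tip [ 0.6002358 -0.2684489  0.0065   ]  jar [0.53392093 0.34338543 0.071     ] mortar [0.44581998 0.26555662 0.025     ] petri [ 0.70105121 -0.31366856  0.01      ]
wristcam in tool [ 0.06666051 -0.00058486 -0.17277144] [[-0.     1.    -0.   ]
 [-0.965 -0.    -0.264]
 [-0.264  0.     0.965]] [[345.66595962   0.         316.95141806]
 [  0.         345.66595962 205.87497491]
 [  0.           0.           1.        ]]
```

```bash
cat >> h.py <<'E'
def tgt(P,yaw=None,pitch=0.):
    """row to reach TCP P (world); yaw: heading of -tool x; pitch: blade tip up. yaw None = keep rotation"""
    p,R=pose(); d=R.inv().apply(np.asarray(P)-p); rv=np.zeros(3)
    if yaw is not None:
        T=Rn.from_euler("z",yaw)*Rn.from_euler("y",-pitch)*Rn.from_matrix(np.diag([-1.,1,-1])); rv=(R.inv()*T).as_rotvec()
    print("rv",rv.round(3),"d",d.round(4))
E
python3 -c "
from h import *
tgt([.52,-.03,.21],.026)"
```

```text
rv [-0.002 -0.    -0.473] d [-0.4819 -0.3017 -0.0093]
```

The rows are not in the units I measure in: shifts go in shares of 0.75 m and turns go in shares of pi rad. I convert before sending: -0.48 m / 0.75 = -0.64, -0.3 m / 0.75 = -0.4, -0.47 rad / 3.1416 = -0.1496.

```bash
python3 jog.py '0,0,-0.1496,-0.64,-0.4,-0.0133,0.085 | 0,0,-0.1496,-0.64,-0.4,-0.0133,0.085 | 0,0,-0.1496,-0.64,-0.4,-0.0133,0.085 | 0,0,-0.1496,-0.64,-0.4,-0.0133,0.085 | 0,0,-0.1496,-0.64,-0.4,-0.0133,0.085 | 0,0,-0.1496,-0.64,-0.4,-0.0133,0.085 | 0,0,-0.1496,-0.64,-0.4,-0.0133,0.085 | 0,0,-0.1496,-0.64,-0.4,-0.0133,0.085 | 0,0,-0.1496,-0.64,-0.4,-0.0133,0.085 | 0,0,-0.1496,-0.64,-0.4,-0.0133,0.085'
python3 jog.py '0,0,0,0,0,0,0.085 | 0,0,0,0,0,0,0.085'
python3 - <<'E'
from h import *
c,im=snap("wrist","w1.png"); print(pose()[0]); np.savez("pics/w1.npz",**c); tgt([.43,-.335,.2],.4)
E
```

```text
clock: 1.35
eef_pos: [0.5203, -0.0302, 0.21]
tool_rot: [-0.009, 1.0, -0.0, -0.0]
ft_force: [-0.8, 0.4, -0.5]
grip_width: 0.0851
grasp_force: 0.0
clock: 1.6
eef_pos: [0.5183, -0.0257, 0.2107]
tool_rot: [-0.012, 1.0, 0.0, -0.001]
ft_force: [0.5, -0.3, 0.0]
grip_width: 0.0849
grasp_force: 0.0
[ 0.51843515 -0.02549965  0.21090807]
rv [ 0.001 -0.001 -0.375] d [ 0.0963 -0.3072  0.0108]
```

View pics/w1.png

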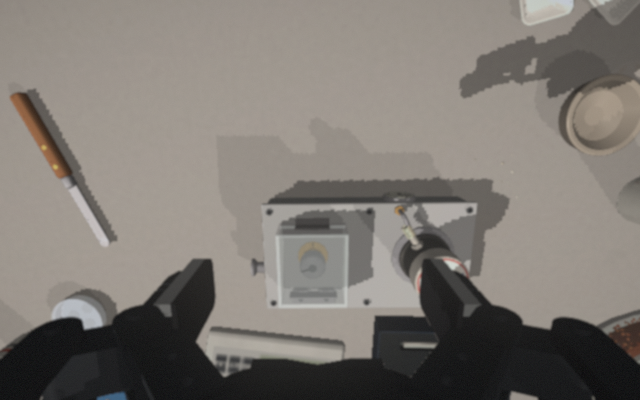

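The wrist view has up toward the robot. Deck corners are at about (263,205), (477,203) and (265,306), the hood lip at (318,222), the screw at (312,262), and the spatula runs from (15,93) to its tip at (108,244). I'll enlarge the hood area to measure it precisely.

Run:
```python
from h import *
im=cv2.imread("pics/w1.png"); c=dict(np.load("pics/w1.npz"))
cr=im[190:320,240:400]; cv2.imwrite("pics/w1c.png",cv2.resize(cr,None,fx=5,fy=4.5,interpolation=cv2.INTER_CUBIC)[:600])
hsv=cv2.cvtColor(im,cv2.COLOR_BGR2HSV); m=cv2.inRange(hsv,(3,100,60),(20,255,255)); m[:,150:]=0;m[220:]=0
n,l,s,ce=cv2.connectedComponentsWithStats(m);i=1+s[1:,4].argmax();pts=np.argwhere(l==i)[:,::-1]
W=np.array([ray(c,p,.010) for p in pts]); r=cv2.minAreaRect((W[:,:2]*1000).astype(np.float32)); print("handle",s[i],W.mean(0),r)
for p in [(263,205),(477,203),(481,305),(265,306)]: print(p,ray(c,p,.045).round(4))
print("tip",ray(c,(107,244),.0065), "screwtop",ray(c,(312,261),.077))
```

```text
handle [  11   93   60   85 1242] [ 0.48211976 -0.32092426  0.01      ] ((483.3795166015625, -320.25885009765625), (92.0631332397461, 15.599881172180176), 23.099281311035156)
(263, 205) [ 0.5442 -0.0803  0.045 ]
(477, 203) [0.5368 0.1365 0.045 ]
(481, 305) [0.6525 0.1578 0.045 ]
(265, 306) [ 0.6595 -0.08    0.045 ]
tip [ 0.60628766 -0.26868916  0.0065    ] screwtop [ 0.59010676 -0.02918834  0.077     ]
```

View pics/w1c.png

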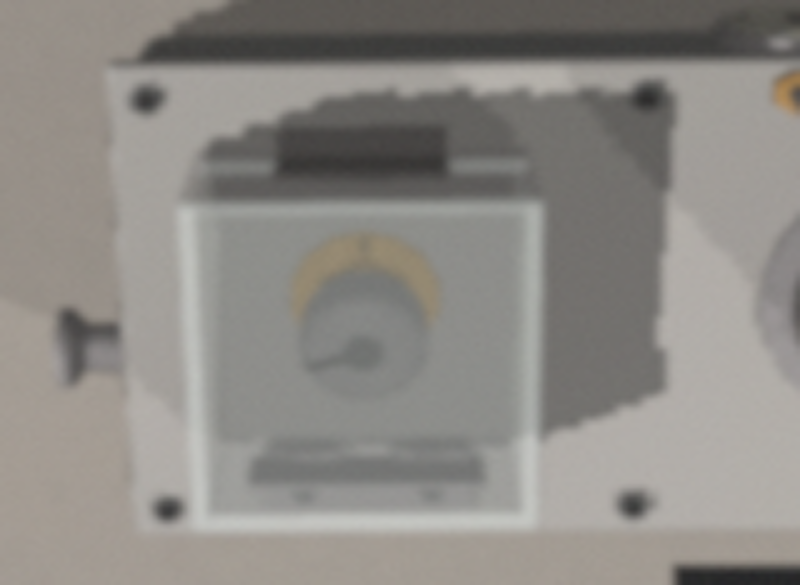

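The crop shows the dark front lip at full-frame columns 295 to 329 (centre 312) and row 218 at its front. The knob's top centre is near (313,267), and the hood roof runs from about (312.5,235.6) to (314.2,307).

Run:
```python
from h import *
c=dict(np.load("pics/w1.npz"))
f=lambda x,y:(240+(x+.5)/5-.5,190+(y+.5)/4.5-.5)
for n,p,z in [("FL",f(110,65),.045),("RL",f(137,528),.045),("FR",(477,202.5),.045),("roofFL",f(180,205),.083),("roofFR",f(545,205),.083),("roofRL",f(200,525),.083),("roofRR",f(537,525),.083),("lipL",f(277,125),.0555),("lipR",f(447,125),.0555),("lipbackL",f(275,172),.0555),("lipbackR",f(447,172),.0555),("scr",f(366,350),.077),("scrL",f(302,345),.077),("scrR",f(428,345),.077),("bolt1",f(147,100),.045),("bolt2",f(168,510),.045),("bolt3",f(632,505),.045),("bolt4",f(648,98),.045)]:
    print(n,ray(c,p,z).round(4))
c2=bot.calibration("top"); im=cv2.imread("pics/top0.png")
```

```text
FL [ 0.5433 -0.0817  0.045 ]
RL [ 0.6606 -0.0778  0.045 ]
FR [0.5363 0.1364 0.045 ]
roofFL [ 0.5624 -0.0633  0.083 ]
roofFR [0.5608 0.0041 0.083 ]
roofRL [ 0.6362 -0.0599  0.083 ]
roofRR [0.6346 0.0061 0.083 ]
lipL [ 0.5533 -0.0471  0.0555]
lipR [ 0.5525 -0.0134  0.0555]
lipbackL [ 0.5643 -0.0474  0.0555]
lipbackR [ 0.5634 -0.013   0.0555]
scr [ 0.5968 -0.0283  0.077 ]
scrL [ 0.5959 -0.0407  0.077 ]
scrR [ 0.5953 -0.0163  0.077 ]
bolt1 [ 0.5513 -0.0743  0.045 ]
bolt2 [ 0.6555 -0.0709  0.045 ]
bolt3 [0.6517 0.031  0.045 ]
bolt4 [0.5483 0.0278 0.045 ]
```

Run:
```python
from h import *
tgt([.4972,-.3144,.06],.403); tgt([.4972,-.3144,.003],.403)
```

```text
rv [ 0.001 -0.001 -0.378] d [ 0.0285 -0.2883  0.1508]
rv [ 0.001 -0.001 -0.378] d [ 0.0284 -0.2884  0.2078]
```

In the tool's units: -0.2885 m / 0.75 = -0.3847, -0.24 m / 0.75 = -0.32, -0.378 rad / 3.1416 = -0.1203.

```bash
python3 jog.py '0,0,-0.0573,0.0187,-0.08,0,0.085 | 0,0,-0.1203,0.0373,-0.16,0,0.06 | 0,0,-0.1203,0.038,-0.24,0.04,0.05 | 0,0,-0.1203,0.038,-0.32,0.08,0.05 | 0,0,-0.1203,0.038,-0.3847,0.12,0.05 | 0,0,-0.1203,0.038,-0.3847,0.2,0.05 | 0,0,-0.1203,0.038,-0.3847,0.2,0.05 | 0,0,-0.1203,0.038,-0.3847,0.2,0.05'
python3 - <<'E'
from h import *
c,im=snap("wrist","w2.png"); np.savez("pics/w2.npz",**c); print(pose()[0]); tgt([.4972,-.3144,.003],.403)
E
```

```text
clock: 2.65
eef_pos: [0.4982, -0.3147, 0.0621]
tool_rot: [-0.2, 0.98, 0.0, 0.0]
ft_force: [0.4, 0.3, 0.6]
grip_width: 0.0498
grasp_force: 0.0
[ 0.49925395 -0.31528028  0.06343268]
rv [-0.002  0.002  0.001] d [0.0017 0.0018 0.0604]
```

View pics/w2.png

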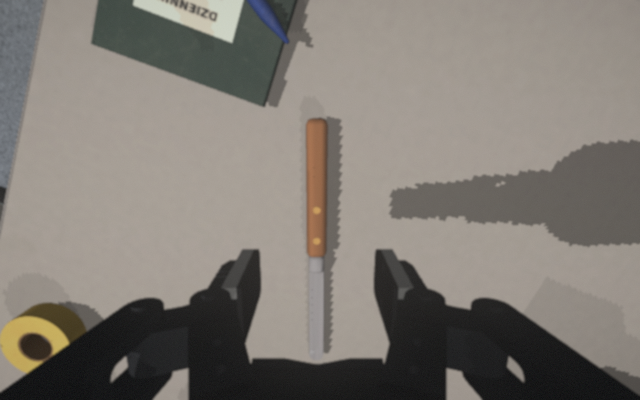

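The handle is upright in the picture, columns 306 to 328, centred between the fingers, with its ends at rows 118 and 258. The alignment is good, so I descend and grip.

```bash
python3 - <<'E'
from h import *
c=dict(np.load("pics/w2.npz"))
a,b,t=ray(c,(316.5,118),.007),ray(c,(316.5,258),.007),ray(c,(317,356),.0065); print(a,b,t,(a+b)/2,np.linalg.norm(a-b),np.linalg.norm(t-(a+b)/2))
E
python3 jog.py '0,0,0,0.002,0.002,0.04,0.05 | 0,0,0,0.002,0.002,0.0667,0.05 | 0,0,0,0.002,0.002,0.08,0.05 | 0,0,0,0.002,0.002,0.08,0.05 | 0,0,0,0.002,0.002,0.08,0.0 | 0,0,0,0.002,0.002,0.08,0.0 | 0,0,0,0.002,0.002,0.08,0.0 | 0,0,0,0.002,0.002,0.08,0.0'
```

```text
[ 0.44054656 -0.34003774  0.007     ] [ 0.52956315 -0.3021105   0.007     ] [ 0.60542265 -0.2693673   0.0065    ] [ 0.48505486 -0.32107412  0.007     ] 0.09675964516079186 0.13100477174166814
clock: 3.7
eef_pos: [0.4956, -0.3154, 0.001]
tool_rot: [-0.199, 0.98, -0.0, 0.0]
ft_force: [-0.2, 0.3, 0.7]
grip_width: 0.0006
grasp_force: 0.0
```

The fingers closed on nothing, so I look before doing anything else.

Run:
```python
from h import *
c,im=snap("wrist","w3.png"); print(bot.get_obs()); c2,t=snap("side")
p=proj(c2,[.5,-.31,.02]).astype(int); print(p)
cr=t[p[1]-50:p[1]+50,p[0]-65:p[0]+65]
cv2.imwrite("pics/m3.png",np.vstack([cv2.resize(im,(400,250)),cv2.resize(cr,(400,308),interpolation=cv2.INTER_CUBIC)]))
```

```text
{'clock': 3.75, 'joint_pos': array([-5.66878666e-01,  5.65214525e-01, -5.50556120e-02,  9.50438439e-01,
       -2.37627473e-05, -9.67894666e-01]), 'joint_vel': array([ 0.00072878,  0.00154714, -0.00183946, -0.00114876, -0.00015517,
       -0.00072904]), 'tau': array([ 1.14479702e-02, -4.82869542e+01,  2.13920993e+01, -9.85003280e-04,
        5.18164452e-04,  5.69838721e-05]), 'eef_pos': array([ 0.49550593, -0.31543541,  0.00098545]), 'tool_rot': array([-1.99167179e-01,  9.79965526e-01, -3.90121928e-05,  2.33296587e-05]), 'ft_force': array([ 0.312224  ,  0.47820065, -0.27543372]), 'ft_torque': array([-0.03920631,  0.00253329,  0.00770809]), 'grasp_force': 0.0, 'grip_width': 3.1909228257916876e-05}
[292 278]
```

View pics/m3.png

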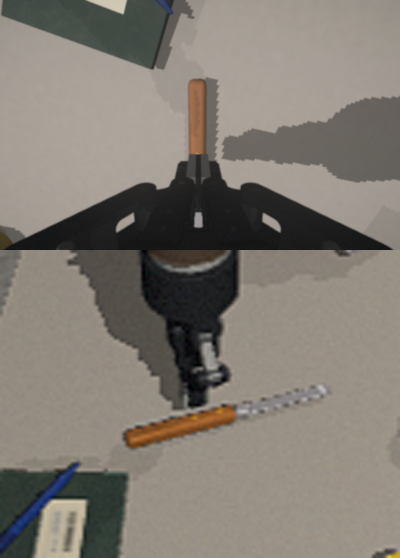

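Run:
```python
from h import *
c=bot.calibration("wrist"); cs=bot.calibration("side")
u=np.array([.92,.392,0]); o=np.array([.485,-.3211,.0065])
for x in(-.048,.048,.135): print(x,proj(c,o+u*x).round(0),proj(cs,o+u*x).round(0))
print("tcp",proj(c,pose()[0]),proj(cs,pose()[0]))
im=cv2.imread("pics/w3.png"); cv2.imwrite("pics/w3c.png",cv2.resize(im[110:340,220:420],None,fx=2.6,fy=2.6,interpolation=cv2.INTER_CUBIC))
```

```text
-0.048 [315. 127.] [269. 290.]
0.048 [316. 308.] [304. 280.]
0.135 [316. 434.] [335. 272.]
tcp [317.7816337  241.65118062] [290.92966402 284.85555629]
```

View pics/w3c.png

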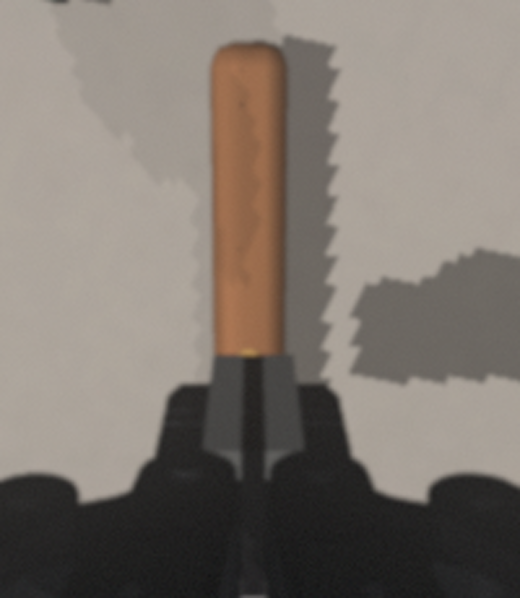

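The fingertips shut about 20 mm above the bench although the TCP reads z = 0.001: in the side view they sit at (290,278), not the projected TCP at (291,285). The spatula has not moved. I open, go lower in small steps and watch the force.

In the tool's units: 0.012 m / 0.75 = 0.016, 0.001 m / 0.75 = 0.0013.

```bash
python3 jog.py '0,0,0,0,0,0,0.03 | 0,0,0,0,0,0,0.03 | 0,0,0,0.0013,0,0.0067,0.03 | 0,0,0,0.0013,0,0.0133,0.03 | 0,0,0,0.0013,0,0.016,0.03'
python3 jog.py '0,0,0,0,0,0.004,0.03 | 0,0,0,0,0,0.004,0.03'
python3 - <<'E'
from h import *
c2,t=snap("side"); c,im=snap("wrist"); print(bot.get_obs()["ft_force"],pose()[0])
p=proj(c2,[.5,-.31,.02]).astype(int)
cr=t[p[1]-40:p[1]+30,p[0]-40:p[0]+60]
cv2.imwrite("pics/m4.png",np.hstack([cv2.resize(im[110:340,220:420],(348,400)),cv2.resize(cr,(440,400),interpolation=cv2.INTER_CUBIC)]))
E
```

```text
clock: 4.42
eef_pos: [0.4941, -0.3154, -0.0119]
tool_rot: [-0.199, 0.98, 0.0, -0.0]
ft_force: [0.9, 0.2, -0.0]
grip_width: 0.0295
grasp_force: 0.0
clock: 4.68
eef_pos: [0.4944, -0.3156, -0.0144]
tool_rot: [-0.199, 0.98, 0.0, -0.0]
ft_force: [-0.2, 0.6, -0.3]
grip_width: 0.0302
grasp_force: 0.0
[-0.55876213 -0.1930395   0.05121874] [ 0.4946583  -0.31577668 -0.01405559]
```

View pics/m4.png

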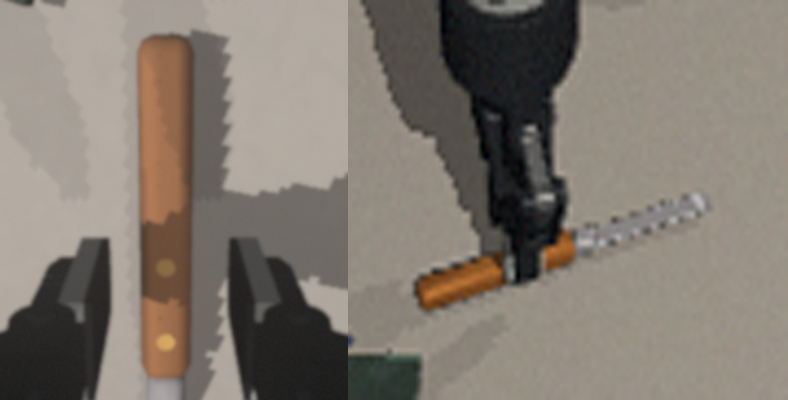

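The fingers straddle the handle: in the left view the pads stand either side of it, and in the right view a finger reaches down to about (523,280). There is no contact force, so I go 3 mm lower and close.

In the tool's units: 0.003 m / 0.75 = 0.004.

```bash
python3 jog.py '0,0,0,0,0,0.004,0.03 | 0,0,0,0,0,0.004,0.0 | 0,0,0,0,0,0.004,0.0 | 0,0,0,0,0,0.004,0.0 | 0,0,0,0,0,0.004,0.0'
python3 - <<'E'
from h import *
print(bot.get_obs()["ft_force"],pose()[0]); c=bot.calibration("side")
for z in(0,.005,.01): print(proj(c,[.5024,-.334,z]))
E
```

```text
clock: 5.4
eef_pos: [0.4945, -0.3156, -0.0172]
tool_rot: [-0.199, 0.98, 0.0, -0.0]
ft_force: [0.6, 0.8, 0.7]
grip_width: 0.0002
grasp_force: 0.0
[0.60593033 0.81069156 0.73427443] [ 0.49449505 -0.31563763 -0.0171832 ]
[292.80417055 290.85265067]
[292.76950887 289.57359783]
[292.73464512 288.28708811]
```

The rows are not in the units I measure in: shifts go in shares of 0.75 m and turns go in shares of pi rad. I convert before sending: 0.01 m / 0.75 = 0.0133, 0.005 m / 0.75 = 0.0067.

```bash
python3 jog.py '0,0,0,0,0,0,0.03 | 0,0,0,0,0,0,0.03 | 0,0,0,0,0,0.0067,0.03 | 0,0,0,0,0,0.0107,0.03 | 0,0,0,0,0,0.0133,0.03 | 0,0,0,0,0,0.0133,0.03'
python3 jog.py '0,0,0,0,0,0,0 | 0,0,0,0,0,0,0 | 0,0,0,0,0,0,0'
```

```text
clock: 6.15
eef_pos: [0.4944, -0.3156, -0.0274]
tool_rot: [-0.199, 0.98, 0.0, -0.0]
ft_force: [0.3, -0.3, -0.1]
grip_width: 0.0298
grasp_force: 0.0
clock: 6.52
eef_pos: [0.4949, -0.3159, -0.0268]
tool_rot: [-0.199, 0.98, -0.0, 0.0]
ft_force: [-0.5, 0.1, 0.7]
grip_width: 0.012
grasp_force: 60.6
```

In the tool's units: 0.005 m / 0.75 = 0.0067, 0.003 m / 0.75 = 0.004.

```bash
python3 jog.py '0,0,0,0,0,0,0.03 | 0,0,0,0,0,0,0.03 | 0,0,0,0,0,0.004,0.03 | 0,0,0,0,0,0.0067,0.03 | 0,0,0,0,0,0.0067,0.03'
python3 jog.py '0,0,0,0,0,0,0 | 0,0,0,0,0,0,0 | 0,0,0,0,0,0,0 | 0,0,0,0,0,0,0'
python3 - <<'E'
from h import *
c,im=snap("wrist","w5.png");np.savez("pics/w5.npz",**c); print(pose()[0])
cv2.imwrite("pics/w5c.png",cv2.resize(im[90:400,200:440],None,fx=1.9,fy=1.9))
E
```

```text
clock: 7.15
eef_pos: [0.4947, -0.3158, -0.0307]
tool_rot: [-0.199, 0.98, -0.0, 0.0]
ft_force: [-2.5, 1.6, 8.8]
grip_width: 0.03
grasp_force: 4.7
clock: 7.65
eef_pos: [0.4959, -0.3161, -0.0298]
tool_rot: [-0.199, 0.98, -0.001, 0.001]
ft_force: [-1.5, 1.9, 12.7]
grip_width: 0.0123
grasp_force: 63.1
[ 0.49589535 -0.31616413 -0.0297837 ]
```

Bench contact is at eef z = -0.030, so the fingertips are at eef z + 0.030, and the handle is held at 63 N. The blade mid-plane is therefore at eef z + 0.036 and its tip 0.121 m ahead. I lift and move to a pre-insertion pose.

```bash
cat >> h.py <<'E'
L=.121
def tip(P,yaw,pitch=0.,up=.0363):
    """row bringing blade tip (mid-plane) to world P; eef->tip in heading frame is (L,up)"""
    h=Rn.from_euler("z",yaw)*Rn.from_euler("y",-pitch)
    tgt(np.asarray(P)-h.apply([L,0,up]),yaw,pitch)
def tipnow():
    p,R=pose(); return p+R.apply([-L,0,-.0363])
E
python3 - <<'E'
from h import *
print(tipnow()); tip([.536,-.0304,.13],.03)
E
```

```text
[ 0.60716942 -0.26884801  0.00679436]
rv [-0.002  0.003  0.371] d [-0.0361  0.291  -0.1241]
```

In the tool's units: 0.291 m / 0.75 = 0.388, -0.124 m / 0.75 = -0.1653, 0.37 rad / 3.1416 = 0.1178.

```bash
python3 jog.py '0,0,0,0,0,-0.04,0 | 0,0,0,0,0,-0.1067,0 | 0,0,0.0286,-0.0133,0.0667,-0.16,0 | 0,0,0.0573,-0.0267,0.1333,-0.1653,0 | 0,0,0.0859,-0.04,0.2,-0.1653,0 | 0,0,0.1178,-0.048,0.2667,-0.1653,0 | 0,0,0.1178,-0.048,0.3333,-0.1653,0 | 0,0,0.1178,-0.048,0.388,-0.1653,0 | 0,0,0.1178,-0.048,0.388,-0.1653,0 | 0,0,0.1178,-0.048,0.388,-0.1653,0'
python3 - <<'E'
from h import *
o=bot.get_obs(); print(tipnow(), o["grip_width"]); tip([.536,-.0304,.0495],.03)
c,s=snap("side","s6.png"); c2,t=snap("top","t6.png"); print(proj(c,tipnow()),proj(c2,tipnow()))
p=proj(c,tipnow()).astype(int);q=proj(c2,tipnow()).astype(int)
cv2.imwrite("pics/m6.png",np.hstack([cv2.resize(s[p[1]-45:p[1]+30,p[0]-60:p[0]+40],(400,300),interpolation=cv2.INTER_CUBIC),cv2.resize(t[q[1]-30:q[1]+45,q[0]-50:q[0]+50],(400,300),interpolation=cv2.INTER_CUBIC)]))
E
```

```text
clock: 8.95
eef_pos: [0.4146, -0.0339, 0.092]
tool_rot: [-0.016, 1.0, -0.0, 0.0]
ft_force: [0.6, 0.2, -0.2]
grip_width: 0.0121
grasp_force: 59.7
[ 0.53546168 -0.03008681  0.12841007] 0.01207067825751768
rv [-0.     0.001  0.002] d [-0.0004 -0.0001  0.0788]
[314.33899857 183.0578082 ] [348.6744435  201.23789347]
```

In the tool's units: 0.0785 m / 0.75 = 0.1047, 0.07 m / 0.75 = 0.0933.

```bash
python3 jog.py '0,0,0,-0.0005,0,0.0533,0 | 0,0,0,-0.0005,0,0.0933,0 | 0,0,0,-0.0005,0,0.1047,0 | 0,0,0,-0.0005,0,0.1047,0 | 0,0,0,-0.0005,0,0.1047,0'
python3 - <<'E'
from h import *
c,s=snap("side"); c2,t=snap("top"); T=tipnow(); p=proj(c,T);q=proj(c2,T); print(T,p,q, bot.get_obs()["ft_force"])
S=np.array([.561,-.0296,.0495]); print("slot",proj(c,S),proj(c2,S)); tip([.571,-.0293,.0495],.03)
p=p.astype(int);q=q.astype(int); print(p,q)
cv2.imwrite("pics/m7.png",np.hstack([cv2.resize(s[p[1]-36:p[1]+24,p[0]-40:p[0]+40],(400,300),interpolation=cv2.INTER_CUBIC),cv2.resize(t[q[1]-36:q[1]+24,q[0]-40:q[0]+40],(400,300),interpolation=cv2.INTER_CUBIC)]))
E
```

```text
clock: 9.68
eef_pos: [0.4158, -0.0341, 0.0144]
tool_rot: [-0.015, 1.0, -0.0, 0.001]
ft_force: [-0.2, 0.1, -0.9]
grip_width: 0.0123
grasp_force: 59.7
[ 0.53657971 -0.03019631  0.05107059] [314.29211788 203.37712131] [347.69377875 206.5944936 ] [-0.39893736  0.80781775 -0.76532742]
slot [322.1779466  204.07432204] [347.55593979 198.00753744]
rv [-0.     0.002  0.001] d [-0.0343 -0.      0.0014]
[314 203] [347 206]
```

View pics/m7.png

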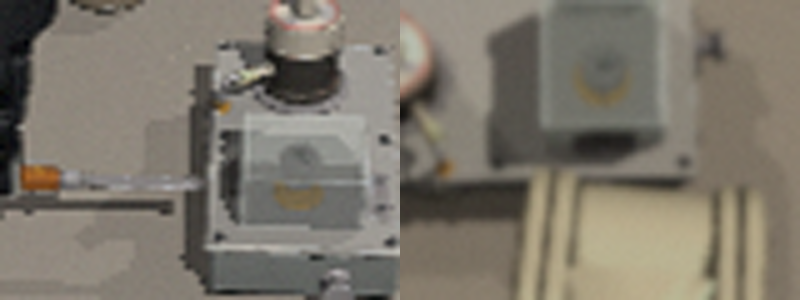

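In the side crop the blade tip is at (198,185), full frame (313.6,204), matching the predicted (314.3,203.4). In the top crop the lip centre is at column 347.6, against a predicted slot at 347.6. Alignment is good, so I insert.

In the tool's units: -0.036 m / 0.75 = -0.048, -0.03 m / 0.75 = -0.04.

```bash
python3 jog.py '0,0,0,-0.008,0,0.0019,0 | 0,0,0,-0.0187,0,0.0019,0 | 0,0,0,-0.0293,0,0.0019,0 | 0,0,0,-0.04,0,0.0019,0 | 0,0,0,-0.048,0,0.0019,0 | 0,0,0,-0.048,0,0.0019,0'
python3 - <<'E'
from h import *
print(tipnow(),bot.get_obs()["ft_force"])
E
```

```text
clock: 10.52
eef_pos: [0.451, -0.0326, 0.0119]
tool_rot: [-0.016, 1.0, -0.0, 0.0]
ft_force: [-0.7, 0.5, 0.2]
grip_width: 0.0123
grasp_force: 59.7
[ 0.57197098 -0.02881961  0.04825053] [-0.67096307  0.50842987  0.24084753]
```

In the tool's units: -0.022 m / 0.75 = -0.0293, -0.006 m / 0.75 = -0.008.

```bash
python3 jog.py '0,0,0,-0.0013,0,-0.008,0 | 0,0,0,-0.0027,0,-0.016,0 | 0,0,0,-0.004,0,-0.0227,0 | 0,0,0,-0.0053,0,-0.0293,0 | 0,0,0,-0.0053,0,-0.0293,0'
python3 - <<'E'
from h import *
print(tipnow(),bot.get_obs()["ft_force"],bot.get_obs()["ft_torque"])
c,s=snap("side","s8.png")
E
```

```text
clock: 11.15
eef_pos: [0.4552, -0.0325, 0.0346]
tool_rot: [-0.016, 1.0, -0.0, 0.001]
ft_force: [0.3, -0.2, -1.3]
grip_width: 0.0119
grasp_force: 59.6
[ 0.57611391 -0.02875199  0.07114522] [ 0.25436142 -0.19593089 -1.2678577 ] [ 0.04495181 -0.01979266  0.01571034]
```

In the tool's units: -0.04 m / 0.75 = -0.0533, -0.034 m / 0.75 = -0.0453.

```bash
python3 jog.py '0,0,0,-0.004,0,-0.012,0 | 0,0,0,-0.012,0,-0.0187,0 | 0,0,0,-0.0213,0,-0.0253,0 | 0,0,0,-0.032,0,-0.032,0 | 0,0,0,-0.0427,0,-0.0387,0 | 0,0,0,-0.0533,0,-0.0453,0 | 0,0,0,-0.0533,0,-0.0453,0'
python3 - <<'E'
from h import *
print(tipnow(),bot.get_obs()["ft_force"],bot.get_obs()["ft_torque"])
c,s=snap("side","s9.png"); a=cv2.imread("pics/s6.png")
d=cv2.absdiff(a,s).max(2)>25
H=np.array([.6367,-.0296,.045])
for th in (0,.4,.8,1.1,1.57):   # predicted hood outline top points at centre: roof front
    dd=np.array([-np.cos(th),0,np.sin(th)]);n=np.array([np.sin(th),0,np.cos(th)]); print(th,proj(c,H+.076*dd+.038*n).round(0),proj(c,H+.038*n).round(0))
ys,xs=np.where(d[100:260,290:400]); print("diff bbox",xs.min()+290,xs.max()+290,ys.min()+100,ys.max()+100)
print("\n".join("".join("#" if v else "." for v in r) for r in d[140:230:2,300:372]))
E
```

```text
clock: 12.08
eef_pos: [0.4963, -0.0312, 0.0686]
tool_rot: [-0.016, 1.0, -0.0, 0.001]
ft_force: [-0.2, -0.3, -2.5]
grip_width: 0.0124
grasp_force: 59.6
[ 0.61711725 -0.0274437   0.105207  ] [-0.23904381 -0.32612936 -2.46839574] [2.54350106e-05 3.01194687e-02 2.73553386e-03]
0 [322. 195.] [347. 197.]
0.4 [330. 189.] [352. 198.]
0.8 [340. 185.] [356. 200.]
1.1 [348. 184.] [358. 203.]
1.57 [361. 187.] [359. 207.]
diff bbox 290 356 100 212
##############..........................................................
#######..#####..........................................................
......########..........................................................
##############..........................................................
##############..........................................................
##############..........................................................
##############..........................................................
#############...........................................................
#############...........................................................
####
[... 1923 characters left out ...]
##########.####..###.......................
....................................#########.###.......................
........................................................................
........................................................................
........................................................................
........................................................................
........................................................................
........................................................................
........................................................................
........................................................................
```

The hood has risen to about 0.8 rad, judging by where the side view changed. Next I push it back with the tip.

```bash
python3 jog.py '0,0,0,-0.0133,0,0.0013,0 | 0,0,0,-0.0267,0,0.004,0 | 0,0,0,-0.04,0,0.008,0 | 0,0,0,-0.0533,0,0.0107,0 | 0,0,0,-0.0667,0,0.0133,0 | 0,0,0,-0.08,0,0.016,0 | 0,0,0,-0.0907,0,0.0173,0 | 0,0,0,-0.0907,0,0.0173,0'
python3 - <<'E'
from h import *
print(tipnow(),bot.get_obs()["ft_force"],bot.get_obs()["ft_torque"])
E
```

```text
clock: 13.12
eef_pos: [0.5647, -0.0291, 0.0555]
tool_rot: [-0.016, 1.0, -0.0, 0.002]
ft_force: [0.2, 0.5, -0.3]
grip_width: 0.0122
grasp_force: 59.6
[ 0.68553382 -0.02531073  0.09217449] [ 0.17294867  0.478974   -0.34981175] [-0.01839617 -0.03748934  0.04051416]
```

In the tool's units: -0.008 m / 0.75 = -0.0107, -0.004 m / 0.75 = -0.0053.

```bash
for i in 1; do python3 jog.py '0,0,0,-0.0053,0,0,0 | 0,0,0,-0.0107,0,0,0 | 0,0,0,-0.0107,0,0,0'; done; python3 jog.py '0,0,0,-0.0027,0,0,0 | 0,0,0,-0.0053,0,0,0 | 0,0,0,-0.0053,0,0,0'
```

```text
clock: 13.5
eef_pos: [0.5708, -0.0289, 0.0553]
tool_rot: [-0.016, 1.0, -0.0, 0.0]
ft_force: [-1.7, -0.1, 0.3]
grip_width: 0.0122
grasp_force: 59.6
clock: 13.88
eef_pos: [0.571, -0.0288, 0.0542]
tool_rot: [-0.015, 1.0, 0.0, -0.003]
ft_force: [-9.3, 0.1, 2.8]
grip_width: 0.0119
grasp_force: 60.0
```

Run:
```python
from h import *
print(tipnow(),bot.get_obs()["ft_force"],bot.get_obs()["ft_torque"])
c,s=snap("side","s10.png"); c2,t=snap("top","t10.png"); a=cv2.imread("pics/s6.png")
d=cv2.absdiff(a,s).max(2)>25
print("\n".join("".join("#" if v else "." for v in r) for r in d[150:220:2,300:400]))
H=np.array([.6367,-.0296,.045])
for th in (1.57,1.75,1.95):
    dd=np.array([-np.cos(th),0,np.sin(th)]);n=np.array([np.sin(th),0,np.cos(th)])
    for y in (-.034,.034):print(th,y,[proj(c,H+np.array([-.03*y,y,0])+s*dd+q*n).round(0) for s,q in((.076,0),(.076,.038),(0,.038))])
```

```text
[ 0.69217453 -0.02508686  0.08975805] [-9.33257509  0.12980318  2.78005565] [-0.01553503  1.62801992  0.00273176]
..............#############.....#########...........................................................
..............###########################...........................................................
#.............###########################...........................................................
#####.........###########################...........................................................
######........###########################...........................................................
######.........#########################............................................................
#####...........#######################.............................................................
####...............##################...............................................................
#####...............##############..................................................................
.###................#############............................................
[... 2301 characters left out ...]
##...........................................
...........................................#........................................................
....................................................................................................
1.57 -0.034 [array([348., 193.]), array([362., 194.]), array([359., 214.])]
1.57 0.034 [array([348., 180.]), array([360., 181.]), array([358., 200.])]
1.75 -0.034 [array([353., 194.]), array([366., 196.]), array([359., 216.])]
1.75 0.034 [array([352., 181.]), array([364., 183.]), array([358., 202.])]
1.95 -0.034 [array([358., 195.]), array([370., 200.]), array([358., 218.])]
1.95 0.034 [array([357., 182.]), array([368., 186.]), array([357., 204.])]
```

The hood is at its stop: 9.3 N of reaction, the tip at x = 0.692 against 0.6935 predicted, and its outline reaches column 370 as predicted for 1.95 rad. I retract and carry the spatula back.

In the tool's units: 0.13 m / 0.75 = 0.1733, 0.12 m / 0.75 = 0.16.

```bash
python3 jog.py '0,0,0,0.0133,0,0,0 | 0,0,0,0.0533,0,0,0 | 0,0,0,0.1067,0,0,0 | 0,0,0,0.16,0,0,0 | 0,0,0,0.1733,0,-0.04,0 | 0,0,0,0.1733,0,-0.0667,0 | 0,0,0,0.1733,0,-0.0667,0'
python3 - <<'E'
from h import *
print(tipnow()); tgt([.4955,-.316,.06],.40); c,s=snap("side","s11.png")
a=cv2.imread("pics/s10.png"); d=cv2.absdiff(a,s).max(2)>25
print("\n".join("".join("#" if v else "." for v in r) for r in d[160:220:2,340:380]))
E
```

```text
clock: 14.85
eef_pos: [0.4471, -0.033, 0.1072]
tool_rot: [-0.016, 1.0, -0.0, 0.004]
ft_force: [-0.1, 0.3, -1.0]
grip_width: 0.0123
grasp_force: 59.6
[ 0.56774221 -0.02923482  0.14431292]
rv [-0.002  0.007 -0.369] d [-0.0393 -0.2843  0.0476]
........................................
........................................
........................................
........................................
........................................
........................................
........................................
........................................
........................................
........................................
........................................
........................................
........................................
........................................
........................................
........................................
........................................
.#.#.#.##....##########.#...............
#.............#.#.......................
#######.................................
....##.#................................
........................................
........................................
........................................
........................................
........................................
........................................
........................................
........................................
........................................
```

In the tool's units: -0.284 m / 0.75 = -0.3787, -0.03 m / 0.75 = -0.04, -0.37 rad / 3.1416 = -0.1178.

```bash
python3 jog.py '0,0,-0.0286,-0.0133,-0.0667,0,0 | 0,0,-0.0573,-0.0267,-0.1333,0,0 | 0,0,-0.0859,-0.04,-0.2,0,0 | 0,0,-0.1178,-0.052,-0.2667,0.0133,0 | 0,0.0022,-0.1178,-0.052,-0.3333,0.04,0 | 0,0.0022,-0.1178,-0.052,-0.3787,0.0627,0 | 0,0.0022,-0.1178,-0.052,-0.3787,0.0627,0 | 0,0.0022,-0.1178,-0.052,-0.3787,0.0627,0'
python3 jog.py '0,0,0,0,0,0.0533,0 | 0,0,0,0,0,0.0933,0 | 0,0,0,0,0,0.1067,0 | 0,0,0,0,0,0.1133,0 | 0,0,0,0,0,0.1133,0'
```

```text
clock: 15.9
eef_pos: [0.4919, -0.3148, 0.0569]
tool_rot: [-0.199, 0.98, 0.001, -0.004]
ft_force: [0.6, -0.1, -0.8]
grip_width: 0.0123
grasp_force: 59.6
clock: 16.52
eef_pos: [0.4926, -0.3157, -0.026]
tool_rot: [-0.2, 0.98, -0.001, -0.003]
ft_force: [-0.6, 0.1, -0.6]
grip_width: 0.0123
grasp_force: 59.6
```

In the tool's units: 0.003 m / 0.75 = 0.004, 0.002 m / 0.75 = 0.0027.

```bash
python3 jog.py '0,0,0,0,0,0.0013,0 | 0,0,0,0,0,0.0027,0 | 0,0,0,0,0,0.004,0 | 0,0,0,0,0,0.004,0'
python3 jog.py '0,0,0,0,0,-0.0013,0.02 | 0,0,0,0,0,-0.0027,0.03 | 0,0,0,0,0,-0.0027,0.04 | 0,0,0,0,0,-0.04,0.05 | 0,0,0,0,0,-0.12,0.05 | 0,0,0,0,0,-0.2,0.05 | 0,0,0,0,0,-0.2533,0.05 | 0,0,0,0,0,-0.2533,0.05'
python3 - <<'E'
from h import *
c,im=snap("wrist","w12.png"); cs,s=snap("side","s12.png"); print(pose()[0])
hsv=cv2.cvtColor(im,cv2.COLOR_BGR2HSV); m=cv2.inRange(hsv,(3,100,60),(20,255,255))
n,l,st,ce=cv2.connectedComponentsWithStats(m);i=1+st[1:,4].argmax();print(st[i]);pts=np.argwhere(l==i)[:,::-1]
W=np.array([ray(c,p,.007) for p in pts]); print(W.mean(0),cv2.minAreaRect((W[:,:2]*1000).astype(np.float32)))
tgt([.525,-.0285,.25],.03)
E
```

```text
clock: 17.02
eef_pos: [0.4921, -0.3159, -0.0292]
tool_rot: [-0.199, 0.98, -0.0, -0.003]
ft_force: [-0.5, -0.2, 3.7]
grip_width: 0.0122
grasp_force: 60.2
clock: 18.02
eef_pos: [0.4955, -0.3168, 0.1645]
tool_rot: [-0.199, 0.98, -0.003, -0.0]
ft_force: [0.2, 0.2, -0.7]
grip_width: 0.0501
grasp_force: 0.0
[ 0.49296099 -0.31522957  0.15988921]
[ 314  118   13   97 1211]
[ 0.47893355 -0.32210968  0.007     ] ((481.0920104980469, -321.41925048828125), (92.77855682373047, 11.784586906433105), 23.36882781982422)
rv [-0.    -0.007  0.371] d [-0.1409  0.2516 -0.0908]
```

The spatula lies flat on the bench at its original place. I go above the screw to measure it.

In the tool's units: 0.226 m / 0.75 = 0.3013, -0.05 m / 0.75 = -0.0667, 0.37 rad / 3.1416 = 0.1178.

```bash
python3 -c "
from h import *
tgt([.59,-.0285,.2],.03)"
python3 jog.py '0,0,0,0,0,-0.0533,0.055 | 0,0,0.0286,-0.0667,0.0667,-0.0533,0.055 | 0,0,0.0573,-0.1333,0.1333,-0.0533,0.055 | 0,0,0.0859,-0.2,0.2,-0.0533,0.055 | 0,0,0.1178,-0.24,0.2667,-0.0533,0.055 | 0,0,0.1178,-0.268,0.3013,-0.0533,0.055 | 0,0,0.1178,-0.268,0.3013,-0.0533,0.055 | 0,0,0.1178,-0.268,0.3013,-0.0533,0.055'
python3 - <<'E'
from h import *
c,im=snap("wrist","w13.png"); np.savez("pics/w13.npz",**c); print(pose()[0],bot.get_obs()["joint_pos"])
S=[.5965,-.0285,.077]; p=proj(c,S); print(p, proj(c,[.6367,-.0296,.045]))
g=cv2.cvtColor(im,cv2.COLOR_BGR2GRAY); x0,y0=p.astype(int)-45; cr=g[y0:y0+90,x0:x0+90]; z=cv2.GaussianBlur(cv2.resize(cr,None,fx=4,fy=4,interpolation=cv2.INTER_CUBIC),(5,5),1)
r=np.linalg.norm(proj(c,[.5965,-.016,.077])-p)*4; print("r",r)
k=cv2.HoughCircles(z,cv2.HOUGH_GRADIENT_ALT,1.5,10,param1=80,param2=.5,minRadius=int(r*.8),maxRadius=int(r*1.2)); print(k)
if k is not None:
    for q in k[0][:6]: print(q,ray(c,((q[0]+.5)/4-.5+x0,(q[1]+.5)/4-.5+y0),.077))
cv2.imwrite("pics/m13.png",np.hstack([cv2.resize(im[y0:y0+90,x0:x0+90],(400,400),interpolation=cv2.INTER_CUBIC),cv2.resize(im,(400,400))]))
E
```

```text
rv [-0.    -0.007  0.371] d [-0.201   0.2261 -0.0412]
clock: 19.12
eef_pos: [0.5891, -0.0288, 0.197]
tool_rot: [-0.016, 1.0, -0.001, -0.005]
ft_force: [-0.3, -0.7, -0.1]
grip_width: 0.055
grasp_force: 0.0
[ 0.58916277 -0.0294893   0.19746037] [-0.04872947  0.43214934  0.26840567  1.41664059 -0.00226433 -0.07914479]
[317.79645409 200.98339377] [315.36282504 232.48580114]
r 57.15800842282622
[[[180.       190.5       52.220253]]]
[180.       190.5       52.220253] [ 0.59767419 -0.0294881   0.077     ]
```

View pics/m13.png

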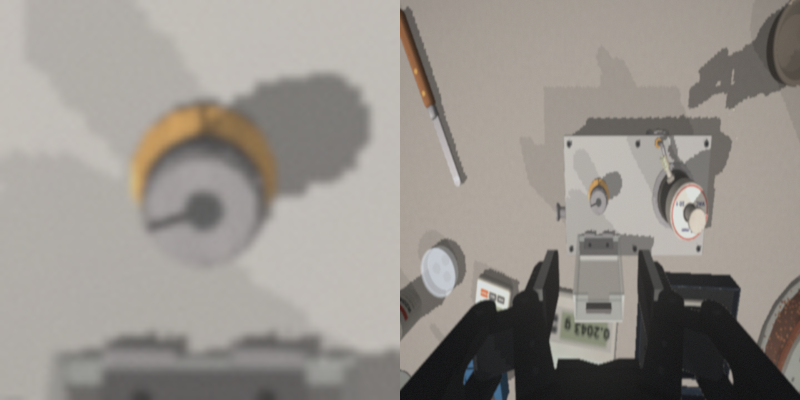

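The last picture shows the hood fully back and the spatula lying clear. The knob's centre is near (204,207) in the crop, and its pointer stands about 109° counter-clockwise of the front tick, so it is roughly 1.9 rad open. I descend and grip.

```bash
python3 -c "
from h import *
tgt([.597,-.029,.06],.03);tgt([.597,-.029,.02],.03)"
```

```text
rv [-0.002 -0.01   0.   ] d [-0.0092  0.0005  0.1374]
rv [-0.002 -0.01   0.   ] d [-0.0096  0.0005  0.1774]
```

In the tool's units: 0.177 m / 0.75 = 0.236, 0.172 m / 0.75 = 0.2293, -0.01 rad / 3.1416 = -0.0032.

```bash
python3 jog.py '0,-0.0016,0,-0.012,0.0007,0.0667,0.05 | 0,-0.0032,0,-0.012,0.0007,0.1333,0.05 | 0,-0.0032,0,-0.012,0.0007,0.1827,0.05 | 0,-0.0032,0,-0.012,0.0007,0.2133,0.05 | 0,-0.0032,0,-0.012,0.0007,0.2293,0.05 | 0,-0.0032,0,-0.012,0.0007,0.236,0.05 | 0,-0.0032,0,-0.012,0.0007,0.236,0.05 | 0,-0.0032,0,-0.012,0.0007,0.236,0.05'
python3 -c "
from h import *
tgt([.597,-.029,.02],.03)"
```

```text
clock: 20.18
eef_pos: [0.5988, -0.0283, 0.0231]
tool_rot: [-0.016, 1.0, -0.001, 0.003]
ft_force: [-0.0, 0.6, 0.1]
grip_width: 0.0501
grasp_force: 0.0
rv [-0.001  0.005  0.001] d [ 0.0019 -0.0006  0.0031]
```

In the tool's units: 0.003 m / 0.75 = 0.004, 0.0019 m / 0.75 = 0.0025, 0.005 rad / 3.1416 = 0.0016.

```bash
python3 jog.py '0,0.0016,0,0.0025,-0.0008,0.004,0.05 | 0,0.0016,0,0.0025,-0.0008,0.004,0.0 | 0,0.0016,0,0.0025,-0.0008,0.004,0.0 | 0,0.0016,0,0.0025,-0.0008,0.004,0.0 | 0,0.0016,0,0.0025,-0.0008,0.004,0.0 | 0,0.0016,0,0.0025,-0.0008,0.004,0.0'
python3 -c "
from h import *
o=bot.get_obs();print(o['ft_force'],o['ft_torque'],o['joint_pos'])"
```

```text
clock: 20.92
eef_pos: [0.596, -0.0284, 0.0192]
tool_rot: [-0.016, 1.0, -0.0, -0.001]
ft_force: [-1.1, 3.1, 4.9]
grip_width: 0.0235
grasp_force: 58.7
[-1.05862388  3.05951338  4.9116723 ] [0.52730277 0.42417845 0.05069248] [-4.72757462e-02  5.62261116e-01 -5.05525978e-03  1.00509174e+00
 -7.37665054e-04 -7.87612951e-02]
```

In the tool's units: 0.15 rad / 3.1416 = 0.0477.

```bash
python3 jog.py '0,0,0.0477,0,0,0,0 | 0,0,0.0955,0,0,0,0 | 0,0,0.1432,0,0,0,0 | 0,0,0.191,0,0,0,0 | 0,0,0.2387,0,0,0,0 | 0,0,0.2865,0,0,0,0 | 0,0,0.3342,0,0,0,0 | 0,0,0.382,0,0,0,0 | 0,0,0.4297,0,0,0,0 | 0,0,0.4297,0,0,0,0'
cat >> h.py <<'E'
def st():
    o=bot.get_obs(); R=Rn.from_quat(o["tool_rot"]).as_matrix(); yaw=np.arctan2(-R[1,0],-R[0,0]); print("F",o["ft_force"].round(1),"T",o["ft_torque"].round(3),"yaw",yaw.round(4),"j6",o["joint_pos"][5].round(4),"w",o["grip_width"].round(4))
E
python3 -c "
from h import *
st()"
```

```text
clock: 22.18
eef_pos: [0.5973, -0.0267, 0.0192]
tool_rot: [0.612, 0.791, 0.001, -0.0]
ft_force: [1.2, 6.6, 3.4]
grip_width: 0.023
grasp_force: 58.6Traceback (most recent call last):
  File "<string>", line 3, in <module>
    st()
    ~~^^
  File "h.py", line 35, in st
    o=bot.get_obs(); R=Rn.from_quat(o["tool_rot"]).as_matrix(); yaw=np.arctan2(-R[1,0],-R[0,0]); print("F",o["ft_force"].round(1),"T",o["ft_torque"].round(3),"yaw",yaw.round(4),"j6",o["joint_pos"][5].round(4),"w",o["grip_width"].round(4))
                                                                                                                                                                                                                     ^^^^^^^^^^^^^^^^^^^^^
AttributeError: 'float' object has no attribute 'round'
```

In the tool's units: 0.1 rad / 3.1416 = 0.0318.

```bash
sed -i 's/o\["grip_width"\].round(4)/o["grip_width"]/' h.py; python3 -c "
from h import *
st()"
for i in 1 2 3; do python3 jog.py '0,0,0.0318,0,0,0,0 | 0,0,0.0318,0,0,0,0' >/dev/null; python3 -c "
from h import *
st()"; done
```

```text
F [1.2 6.6 3.4] T [ 1.327 -0.141 -0.05 ] yaw -1.3181 j6 1.2722 w 0.02298716366046237
F [1.4 6.8 1.8] T [ 1.323 -0.287 -0.016] yaw -1.4179 j6 1.3719 w 0.023112393513468745
F [2.1 7.8 1.8] T [ 1.385 -0.319 -0.06 ] yaw -1.5177 j6 1.4718 w 0.02329764470185145
F [2.5 6.2 1.4] T [ 1.38  -0.388 -0.04 ] yaw -1.6178 j6 1.5719 w 0.02308642916261572
```

In the tool's units: 0.06 rad / 3.1416 = 0.0191.

```bash
for i in 1 2 3; do python3 jog.py '0,0,0.0191,0,0,0,0 | 0,0,0.0191,0,0,0,0' >/dev/null; python3 -c "
from h import *
st()"; done
```

```text
F [1.4 6.7 1. ] T [ 1.27  -0.423 -0.059] yaw -1.6776 j6 1.6317 w 0.023124453666849256
F [2.9 6.5 1.1] T [ 1.35  -0.479 -0.07 ] yaw -1.7376 j6 1.6917 w 0.022904460134058897
F [3.2 6.8 0.6] T [ 1.291 -0.479 -0.025] yaw -1.7977 j6 1.7517 w 0.022877067348219933
```

In the tool's units: 0.05 rad / 3.1416 = 0.0159.

```bash
for i in 1 2 3 4; do python3 jog.py '0,0,0.0159,0,0,0,0 | 0,0,0.0159,0,0,0,0' >/dev/null; python3 -c "
from h import *
st()"; done
```

```text
F [3.6 6.9 0.6] T [ 1.29  -0.567  0.069] yaw -1.847 j6 1.8011 w 0.02337273756310025
F [3.1 4.7 1.5] T [ 0.911 -0.662 -0.05 ] yaw -1.8977 j6 1.851 w 0.02336380318580785
F [3.9 3.7 0.9] T [ 0.872 -0.682  0.487] yaw -1.9461 j6 1.8994 w 0.023084441434161784
F [3.8 2.8 1.3] T [ 0.448 -0.708 -0.034] yaw -1.9979 j6 1.9504 w 0.023110351619674934
```

The torque rose to about 0.5 N m, so the screw has seated and then slipped a little in the grip. I press it home gently in fine steps to get a clean reference.

In the tool's units: 0.01 rad / 3.1416 = 0.0032.

```bash
for i in 1 2 3 4; do python3 jog.py '0,0,0.0032,0,0,0,0 | 0,0,0.0032,0,0,0,0' >/dev/null; python3 -c "
from h import *
st()"; done
```

```text
F [5.4 3.2 0.3] T [ 0.497 -0.883 -0.037] yaw -2.0085 j6 1.9609 w 0.02321598785353159
F [4.  2.8 1. ] T [ 0.438 -0.913  0.023] yaw -2.0181 j6 1.9705 w 0.02331258348179077
F [3.6 2.5 0.4] T [ 0.444 -0.942  0.331] yaw -2.0273 j6 1.9798 w 0.023194425671898635
F [5.  1.9 1.8] T [ 0.331 -0.908  0.534] yaw -2.0365 j6 1.9891 w 0.02316768113109483
```

The contact point is clean: the torque starts at yaw -2.018, and the screw is held at its stop with 0.53 N m at -2.0365. Backing off a quarter turn therefore means a yaw of about -0.444.

In the tool's units: -1.55 rad / 3.1416 = -0.4934.

```bash
python3 jog.py '0,0,-0.0318,0,0,0,0 | 0,0,-0.0796,0,0,0,0 | 0,0,-0.1337,0,0,0,0 | 0,0,-0.1878,0,0,0,0 | 0,0,-0.2419,0,0,0,0 | 0,0,-0.296,0,0,0,0 | 0,0,-0.3501,0,0,0,0 | 0,0,-0.4043,0,0,0,0 | 0,0,-0.4552,0,0,0,0 | 0,0,-0.4934,0,0,0,0'
python3 jog.py '0,0,-0.0095,0,0,0,0 | 0,0,-0.0127,0,0,0,0 | 0,0,-0.0127,0,0,0,0'
python3 -c "
from h import *
st()"
```

```text
clock: 26.92
eef_pos: [0.5981, -0.0286, 0.0193]
tool_rot: [0.24, 0.971, -0.0, 0.001]
ft_force: [4.7, 3.0, -0.2]
grip_width: 0.023
grasp_force: 58.7
clock: 27.3
eef_pos: [0.5981, -0.0286, 0.0192]
tool_rot: [0.222, 0.975, -0.0, 0.001]
ft_force: [5.9, 3.9, -0.3]
grip_width: 0.0233
grasp_force: 58.7
F [ 5.9  3.9 -0.3] T [ 0.606 -1.293  0.005] yaw -0.448 j6 0.4006 w 0.023318718866768066
```

In the tool's units: -0.004 rad / 3.1416 = -0.0013.

```bash
python3 jog.py '0,0,-0.0013,0,0,0,0 | 0,0,-0.0013,0,0,0,0 | 0,0,-0.0013,0,0,0,0'
python3 - <<'E'
from h import *
st(); c,s=snap("side","s20.png"); a=cv2.imread("pics/s12.png"); d=cv2.absdiff(a,s).max(2)>30
print(d[180:222,352:374].sum(), d[255:300,255:340].sum())
E
```

```text
clock: 27.68
eef_pos: [0.5981, -0.0286, 0.0193]
tool_rot: [0.22, 0.975, -0.0, 0.001]
ft_force: [5.4, 2.8, 0.4]
grip_width: 0.023
grasp_force: 58.7
F [5.4 2.8 0.4] T [ 0.655 -1.228 -0.058] yaw -0.4441 j6 0.3967 w 0.022993546795877933
0 0
```

The hood and the spatula have not moved, and the screw is still gripped at a quarter turn open. I hand the job in.

```bash
python3 -c "
from workcell import bot
print(bot.job_done())"
```

```text
the job is handed in; nothing more can be done
None
```

I handed the job in at about 28 s of the 72 s: the hood is back at its stop, the spatula is lying on the bench, and the valve screw was seated, then backed off about a quarter turn (1.57 rad by the tool's yaw) and is still gripped; the jar, mortar and dish were not approached.

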